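# Set the label dater to the green day and stamp

### The job

Set the label dater to the green day: flick the edge of its day wheel with a fingertip, click by click, until the green tab stands upright at the pointers. Then push the wooden knob all the way down, keep it down for a moment to stamp the label, and let it spring back up. Do not stamp while any other colour is up, do not squeeze, force, lift or shove the dater about, and leave the labels, the cake pack and the jar beside it where they are.

Things in the scene. Friction and masses are not known exactly. Their poses are not given: they have to be found in the camera images.
- dater: bench label dater, cream base 160 x 106 mm (x, y), top 17 mm above the table; stands loose (about 2 kg, stays put under light pushes). Origin: centre of its underside. x points from the day wheel in front (robot's side) to the wooden knob at the rear, z up. A head on two steel posts (108 mm tall, at x +46, y +-36 mm) carries wheel and knob; a blank label lies under it
- day_wheel (a joint): angle of the day wheel (rad), turning endlessly either way about the dater's y axis; grows as its top moves to the dater's +x (away from the robot). It has 7 click stops a turn, at multiples of 2*pi/7 = 0.898. Colour upright at stop 0: green, 1 blue, 2 yellow, 3 red, 4 brown, 5 white, 6 violet, +-7 green again. Left between stops (also at the start) it snaps to the nearest at once
- wheel_axle (a point): centre of the day wheel, 80 mm above the table, at x -34 mm in the dater's frame; axle along the dater's y. Dark drum, radius 20 mm, with 7 coloured finger tabs 8 mm thick, 20 mm wide, reaching 34 mm from the axle: the upright tab's tip is 34 mm above this point, its neighbours' tips 21 mm above it and 27 mm before and behind. About 2 N across a tab's tip turns it
- pointers (a point): point between the two small black pointers that mark the upright tab, 94 mm above the table, straight above the axle; one stands on each of the head's two cheeks, which flank the wheel (43 mm over both in y, tops 90 mm above the table). Apart from the wheel, nothing within 50 mm of this point stands higher
- dater_head (a joint): travel of the head (m): 0 up at rest, 0.012 down on the label, 0.014 hard stop with the rubber print foot squeezed. A spring returns it: it starts to move at about 5 N and is fully down at about 10 N
- knob_top (a point): centre of the top of the wooden palm knob, 132 mm above the table when up, at x +46 mm in the dater's frame; a mushroom knob of 41 mm diameter, to be pushed straight down
- labels: stack of blank gift labels, 31 x 45 x 10 mm, loose, left of the dater; origin at the centre of its underside
- ring_pack: ring cake in a clear wrapper, 90 x 94 x 25 mm, loose, right of the dater; origin at the centre of its underside
- jam_jar: jam jar 69 mm in diameter, 99 mm tall, loose, left of the dater beside its knob; origin at the centre of its underside

How it is judged:
By the outcome, as a careful person would: the job done as asked, in the order asked, and still so for the second after the job is handed in, with the robot touching nothing.
It also fails if it takes over 48 s, if anything falls off the work surface, if the arm or the gripper's body presses on something with over 40 N, if the wrist force passes 120 N, or if a joint passes its speed limit or range.

### The arm

A 6-joint arm with a two-finger parallel gripper is mounted at the origin on a cart in front of the work surface, level with it; the furniture and walls round the work are solid. World frame = base frame: x ahead of the robot, y to its left, z up, the work surface at z = 0. Lengths are in m, angles in degrees, forces in N, time in s.
With the tool pointing down it reaches from about 0.35 to 0.875 m from the base axis. Payload 4.2 kg.
Tool frame: the origin (TCP) lies midway between the tips of the shut fingers; the grasp point (between the pads) lies 19 mm behind it; y points along the fingers, z is the direction in which the jaws open and shut, and the axes are right-handed (so a half turn about y gives the same grasp; the last joint's range is limited). The gripper opens to 87 mm and grips with 3 to 60 N. Pads are 19 mm wide; open, the fingers measure 117 mm over their backs; the gripper's body (75 mm by 190 mm) begins 51 mm behind the grasp point.
Start: joints at [79.618, 22.042, 0.453, 0, -68.411, -14.817], TCP at [0.266, 0.566, 0.189] pointing down, gripper open.
Joint ranges: [-179.83, 179.83], [-69.29, 118.12], [-61.27, 80.66], [-181.25, 117.63], [-171.15, -9.14], [-177.46, 177.46]. Speed limits (degrees/s): [159.86, 159.86, 180, 180, 180, 180].

### API

Orientations are given as [roll, pitch, yaw] about the fixed x, y, z axes, in that order (R = Rz(yaw) Ry(pitch) Rx(roll)).
In Python, from workcell import env gives the robot as it stands. The module is installed in compiled form; this text tells all that it offers. Calls block until the motion is done:
- env.goto(position, orientation): joint-space move of the TCP to a pose.
- env.move_straight(position, rotation=None, rate=0.15, force_limit=None): straight line of the TCP; rotation=None keeps the orientation; rate is the mean speed in m/s. With force_limit (N) it stops when the force on the tool has changed by that much, and returns True; else False.
- env.set_joints(angles): joint-space move.
- env.gripper_to(opening, grasp_force=None): opening from 0.0 (shut) to 1.0 (fully open); grasp_force is the grip in N (None keeps the last); returns when the fingers have stopped.
- env.dwell(seconds).
- env.inverse_kinematics(position, orientation): joint angles nearest the present ones, or None.
- env.read_state(): the state.
- env.grab_frame(name): name is "scene" or "top" or "wrist"; returns a dict with "image" (400x640x3 uint8, blue, green, red), "fx", "fy", "cx", "cy" (pixels), "position" and "orientation" of the camera in the world. Camera axes: x right, y up, looking along -z (the intrinsics and any distortion apply to the point x, -y, -z); pixel columns grow to the right and rows downward; lengths in m; the calibration is good to about 2 mm. A picture is of the moment at which its call begins. There is no depth.
A pose or a line that the arm cannot do raises env.Unreachable and nothing moves.
- env.close_job(): hands the job in, once; it reports no verdict.
Trained networks look in a picture, given as the dict that the camera call returned (one of the last four; its "shot" number tells which), for a name from the list of things; names that differ only in an ending like _2 or _b are one class to them, and where a whole thing is asked for, a point or a joint stands for the part that bears it (a point fixed in the world has none). Each returns a list of dicts, best first, with "score" (0 to 1); they miss things now and then, are a little off and sometimes report something else, mostly with a low value. They report only what shows in the picture. A call takes as long as a camera call.
- env.search_frame(picture, thing): "xyz" ([x, y, z] in m, in world coordinates, good to about 4 mm: the middle of the surface that is visible of it).
- env.trace(picture, thing): "mask" (400x640 bool, what is visible of it).
The state is a dict: "clock": time; "joint_positions": joint angles; "qvel": joint speeds; "joint_torque": joint torques, N m; "position": TCP position; "tool_rot": TCP orientation; "force": force on the tool from outside, world axes, zero at the start; "wrist_torque": the same for the moment, N m; "opening": opening from 0.0 (shut) to 1.0 (fully open).
Only numpy, scipy, OpenCV 4.12 (cv2) and the standard library are available. Lean on these libraries where they do the work, as an engineer would, in place of code of your own. Each camera call takes 0.05 s, during which the arm holds its last target.

## Working session

There is one attempt and no reset: what is moved stays moved. The work goes in short steps, each a Python script; the robot and the scene stay as the last script left them, time stands still between calls to the robot, and variables do not carry over. Pictures are saved under pics/ and viewed, and the job is handed in when it is done.

```bash
mkdir -p pics; cat > h.py <<'E'
from workcell import env
import numpy as np, cv2
from scipy.spatial.transform import Rotation as R
def snap(n,f):
    p=env.grab_frame(n); cv2.imwrite('pics/'+f,p['image']); return p
E
python3 - <<'E'
from h import *
s=env.read_state(); print(s['clock'],s['position'],s['tool_rot'],s['force'],s['opening'])
for n in ('scene','top'):
    p=snap(n,n+'0.png'); print(n,p['position'],p['orientation'],p['fx'],[k for k in p])
    for t in ('dater','wheel_axle','pointers','knob_top','day_wheel','labels','ring_pack','jam_jar'):
        r=env.search_frame(p,t); print(t,[(np.round(a['xyz'],3),round(a['score'],2)) for a in r[:2]])
print(env.read_state()['clock'])
E
```

```text
0.0 [0.26578293 0.56492582 0.18837219] [-8.98773720e+01  4.51004864e-03  1.54792569e+02] [-1.12346882 -0.8556076  -0.56910706] 1.000407906996587
scene [ 0.02444659 -0.33334853  0.72581311] [ 45.20734664  -0.75717172 -57.55727651] 428.0649942164573 ['image', 'fx', 'fy', 'cx', 'cy', 'position', 'orientation', 'shot']
dater [(array([ 0.551, -0.008,  0.063]), 0.81)]
wheel_axle [(array([ 0.509, -0.005,  0.09 ]), 0.59)]
pointers [(array([ 0.575, -0.006,  0.092]), 0.75), (array([0.582, 0.118, 0.075]), 0.47)]
knob_top [(array([ 0.577, -0.005,  0.092]), 0.84)]
day_wheel [(array([ 0.51 , -0.002,  0.092]), 0.77)]
labels [(array([0.514, 0.116, 0.011]), 0.67)]
ring_pack [(array([ 0.595, -0.148,  0.014]), 0.95)]
jam_jar [(array([0.582, 0.117, 0.074]), 0.57)]
top [ 0.38341282 -0.00586128  0.96101047] [  8.92124911   0.28226519 -89.54072338] 430.54423032362814 ['image', 'fx', 'fy', 'cx', 'cy', 'position', 'orientation', 'shot']
dater [(array([0.562, 0.01 , 0.076]), 0.6), (array([0.521, 0.   , 0.093]), 0.15)]
wheel_axle [(array([0.524, 0.002, 0.092]), 0.57)]
pointers [(array([0.581, 0.005, 0.09 ]), 0.66)]
knob_top [(array([ 0.608, -0.142,  0.018]), 0.72), (array([0.584, 0.008, 0.091]), 0.71)]
day_wheel []
labels [(array([0.51 , 0.116, 0.01 ]), 0.78)]
ring_pack [(array([ 0.612, -0.143,  0.017]), 0.92), (array([0.582, 0.007, 0.092]), 0.5)]
jam_jar [(array([0.596, 0.129, 0.098]), 0.92)]
0.9
```

View pics/scene0.png

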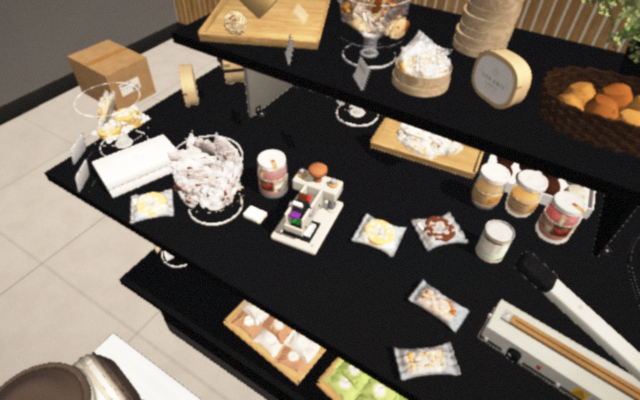

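View pics/top0.png

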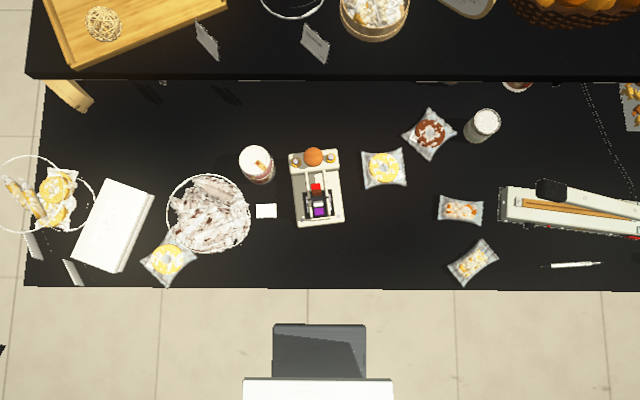

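```bash
cat >> h.py <<'E'
def ray(p,u,v):
    d=np.array([(u-p['cx'])/p['fx'],-(v-p['cy'])/p['fy'],-1.])
    return R.from_euler('xyz',p['orientation'],degrees=True).apply(d)
def pt(p,u,v,z):
    d=ray(p,u,v); o=np.array(p['position']); return o+d*(z-o[2])/d[2]
def proj(p,X):
    c=R.from_euler('xyz',p['orientation'],degrees=True).inv().apply(np.array(X)-p['position'])
    return p['cx']-p['fx']*c[0]/c[2], p['cy']+p['fy']*c[1]/c[2]
E
python3 - <<'E'
from h import *
a=cv2.imread('pics/scene0.png')[140:270,230:360]; b=cv2.imread('pics/top0.png')[130:240,250:360]
a=cv2.resize(a,(400,400),interpolation=2);b=cv2.resize(b,(400,400),interpolation=2)
cv2.imwrite('pics/z0.png',np.hstack([a,b]))
p=env.grab_frame('top')
for z in (0,.2,.35,.5): print(z,pt(p,320,80,z)[:2])
for c in ((289,151),(339,148),(344,221),(296,227)): print(pt(p,*c,.017))
print(pt(p,313,156,.132), pt(p,317,188,.114))
q=env.grab_frame('scene'); print(pt(q,318,166,.13))
E
```

```text
0 [ 8.23141495e-01 -2.08790587e-04]
0.2 [ 0.73162768 -0.00138515]
0.35 [ 0.66299232 -0.00226743]
0.5 [ 0.59435696 -0.0031497 ]
[0.64496202 0.06849472 0.017     ]
[ 0.65271112 -0.04453611  0.017     ]
[ 0.48683188 -0.0556752   0.017     ]
[0.47278445 0.04985916 0.017     ]
[0.60320278 0.0116707  0.132     ] [0.542148   0.00337975 0.114     ]
[0.60785602 0.01123975 0.13      ]
```

View pics/z0.png

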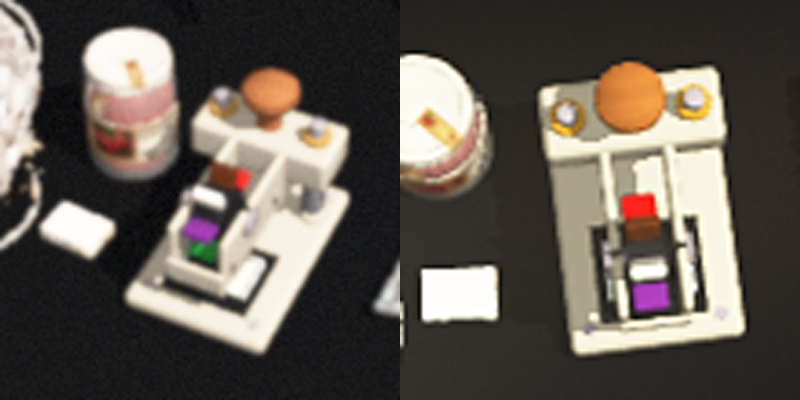

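```bash
python3 - <<'E'
from h import *
p=env.grab_frame('top');q=env.grab_frame('scene')
print('tcp in scene/top',proj(q,[.266,.566,.189]),proj(p,[.266,.566,.189]),'base',proj(q,[0,0,.3]))
for z in (.25,.3,.35,.4,.45,.5):
    print(z,[ (u,round(float(np.interp(pt(p,320,80,z)[0],[0],[0]) if 0 else 0),1)) for u in ()], pt(p,320,80,z)[0], [pt(q,u,v,z)[0].round(3) for u,v in ((180,42),(330,80),(590,160))])
# tab tops
ax=np.array([.604,.0117])-.08*np.array([np.cos(.09),np.sin(.09)])
print(ax,proj(p,[*ax,.114]),proj(p,[*ax,.094]),proj(q,[*ax,.114]))
for yaw in (5,-175):
  for pos in ((ax[0],ax[1],.16),(.604,.0117,.18)):
    print(yaw,np.round(env.inverse_kinematics(pos,[-90,0,yaw]),1))
cv2.imwrite('pics/w0.png',env.grab_frame('wrist')['image'])
E
```

```text
tcp in scene/top (np.float64(-5.815386396814631), np.float64(137.67473116735403)) (np.float64(-8.621496141568628), np.float64(334.0844066959977)) base (np.float64(-2.432145353967087), np.float64(388.18914175784664))
0.25 [] 0.7087492263915878 [np.float64(0.692), np.float64(0.741), np.float64(0.762)]
0.3 [] 0.6858707727100966 [np.float64(0.622), np.float64(0.666), np.float64(0.684)]
0.35 [] 0.6629923190286052 [np.float64(0.552), np.float64(0.591), np.float64(0.607)]
0.4 [] 0.6401138653471139 [np.float64(0.481), np.float64(0.515), np.float64(0.529)]
0.45 [] 0.6172354116656227 [np.float64(0.411), np.float64(0.44), np.float64(0.452)]
0.5 [] 0.5943569579841314 [np.float64(0.341), np.float64(0.365), np.float64(0.374)]
[0.52432378 0.00450972] (np.float64(316.35571899690035), np.float64(196.783926769294)) (np.float64(316.4611714539786), np.float64(198.39347640368314)) (np.float64(298.7222034379018), np.float64(196.2496188290873))
5 [  18.2   13.7  -16.2   -0.   -60.2 -103.2]
5 [  16.4   20.4   -3.5   -0.   -66.2 -101.4]
-175 [ 18.2  13.7 -16.2   0.  -60.2  76.8]
-175 [ 16.4  20.4  -3.5   0.  -66.2  78.6]
```

View pics/w0.png

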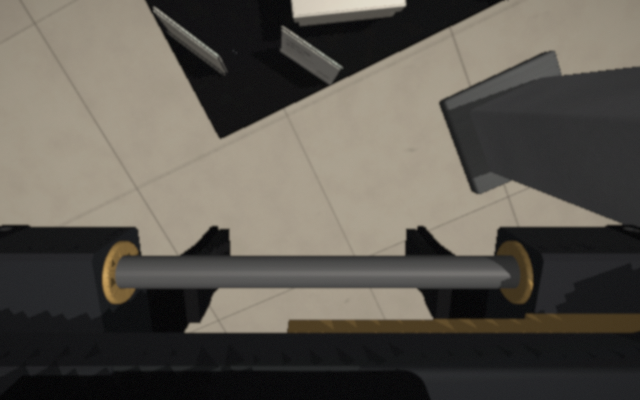

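```bash
python3 - <<'E'
from h import *
w=env.grab_frame('wrist'); s=env.read_state()
T=R.from_euler('xyz',s['tool_rot'],degrees=True)
print('cam in tool',T.inv().apply(np.array(w['position'])-s['position']))
env.gripper_to(0.0)
env.goto([.22,.40,.33],[-90,0,125]); 
print(env.read_state()['clock'],np.round(env.read_state()['joint_positions'],1))
for yaw in (5,-175):
    j=env.inverse_kinematics([.42,.005,.27],[-90,0,yaw]); print(yaw,np.round(j,1))
E
```

```text
cam in tool [-0.06916341 -0.19517658  0.00049001]
3.6167 [ 81.7   1.   -6.7  -0.  -82.3 -46.6]
5 [  23.    -1.7  -17.7   -0.   -74.1 -108. ]
-175 [ 23.   -1.7 -17.7   0.  -74.1  72. ]
```

```bash
python3 - <<'E'
from h import *
env.goto([.47,.005,.25],[-90,0,5])
w=snap('wrist','w1.png'); print(w['position'],w['orientation'],w['fx'],env.read_state()['clock'])
for t in ('pointers','day_wheel','knob_top'):
    r=env.search_frame(w,t); print(t,[(np.round(a['xyz'],3),round(a['score'],2)) for a in r[:2]])
snap('scene','s1.png')
E
```

```text
[ 0.40139398 -0.00096447  0.44520885] [-1.47310886e+01  1.04525883e-02  9.50881021e+01] 349.0946550326308 5.4
pointers [(array([ 0.508, -0.   ,  0.094]), 0.88)]
day_wheel [(array([ 0.507, -0.   ,  0.091]), 0.27), (array([0.506, 0.116, 0.007]), 0.16)]
knob_top [(array([0.511, 0.001, 0.091]), 0.65)]
```

View pics/w1.png

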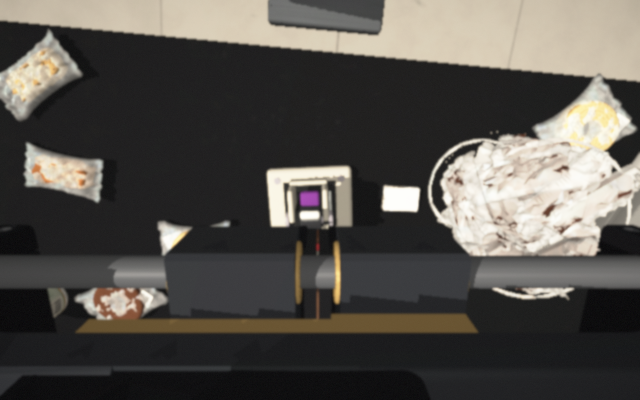

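View pics/s1.png

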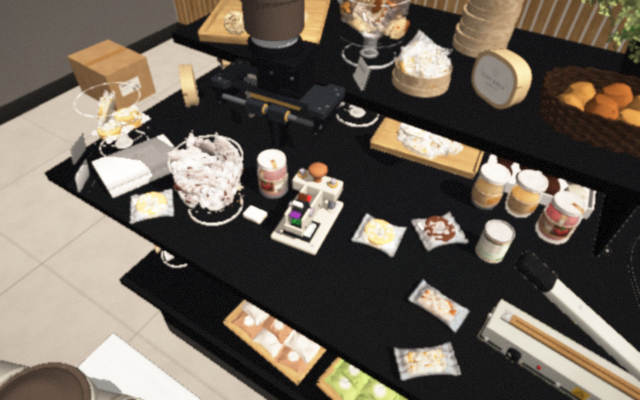

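```bash
python3 - <<'E'
from h import *
from scipy.optimize import least_squares
p=env.grab_frame('top');q=env.grab_frame('scene')
T=[((-80,53,17),(298.1,226.8)),((-80,-53,17),(344.9,221.3)),((46,0,130),(313.3,156.7)),((46,36,108),(295.9,161.6)),((46,-36,108),(330.9,157.5))]
S=[((-80,53,17),(271.6,235.9)),((-80,-53,17),(315.1,254.4)),((80,-53,17),(343.1,203.4)),((46,36,108),(302.1,171.8)),((46,-36,108),(333,181.6))]
def W(a,m):
    c,s=np.cos(a[2]),np.sin(a[2]);m=np.array(m)/1e3
    return [a[0]+c*m[0]-s*m[1],a[1]+s*m[0]+c*m[1],m[2]]
def f(a,sel='b'):
    r=[]
    if sel!='s':
        for m,u in T: r+=list(np.subtract(proj(p,W(a,m)),u))
    if sel!='t':
        for m,u in S: r+=list(np.subtract(proj(q,W(a,m)),u))
    return r
for sel in 'bts':
    o=least_squares(f,[.56,.005,.09],args=(sel,),loss='soft_l1'); print(sel,o.x[:2].round(4),np.degrees(o.x[2]).round(2),np.round(f(o.x,sel),1))
    a=o.x; print(' axle',np.round(W(a,(-34,0,80)),4),'knob',np.round(W(a,(46,0,132)),4))
    if sel=='b': A=a
im1=cv2.imread('pics/top0.png');im2=cv2.imread('pics/scene0.png')
print(['%.0f,%.0f'%proj(p,W(A,(-34+34*np.sin(k*2*np.pi/7),0,80+34*np.cos(k*2*np.pi/7)))) for k in (-2,-1,0,1)])
print(['%.0f,%.0f'%proj(q,W(A,(-34+34*np.sin(k*2*np.pi/7),0,80+34*np.cos(k*2*np.pi/7)))) for k in (-2,-1,0,1)])
def colors(P,im):
  pass
def draw(cam,im,x0,y0,n):
    c=cv2.resize(im[y0:y0+n,x0:x0+n],(400,400),interpolation=2);s=400/n
    for k in (-1,0,1,):
        th=k*2*np.pi/7
        for y in (-10,10):
            u=proj(cam,W(A,(-34+34*np.sin(th),y,80+34*np.cos(th))))
            cv2.circle(c,(int((u[0]-x0+.5)*s),int((u[1]-y0+.5)*s)),3,[(255,255,0),(0,255,0),(0,128,255)][k+1],-1)
    return c
cv2.imwrite('pics/z1.png',np.hstack([draw(q,im2,280,150,70),draw(p,im1,285,145,70)]))
E
```

```text
b [0.557  0.0034] 7.87 [ 0.1  1.3  1.1  0.6  0.7 -0.1  0.7  0.   0.8 -0.4 -2.4  0.1 -0.5 -1.3
  0.1 -1.2 -0.3 -1.2 -0.4 -1.2]
 axle [ 0.5233 -0.0013  0.08  ] knob [0.6025 0.0097 0.132 ]
t [0.5574 0.0049] 7.88 [-0.5  1.1  0.4  0.3 -0.  -0.3  0.  -0.2  0.1 -0.6]
 axle [5.237e-01 2.000e-04 8.000e-02] knob [0.603  0.0112 0.132 ]
s [0.555  0.0009] 7.92 [-2.   1.2  0.1 -0.2  0.6 -0.3  0.1 -0.3  0.2 -0.3]
 axle [ 0.5214 -0.0037  0.08  ] knob [0.6006 0.0073 0.132 ]
['321,216', '321,211', '319,197', '318,186']
['294,223', '295,211', '301,198', '306,194']
```

View pics/z1.png

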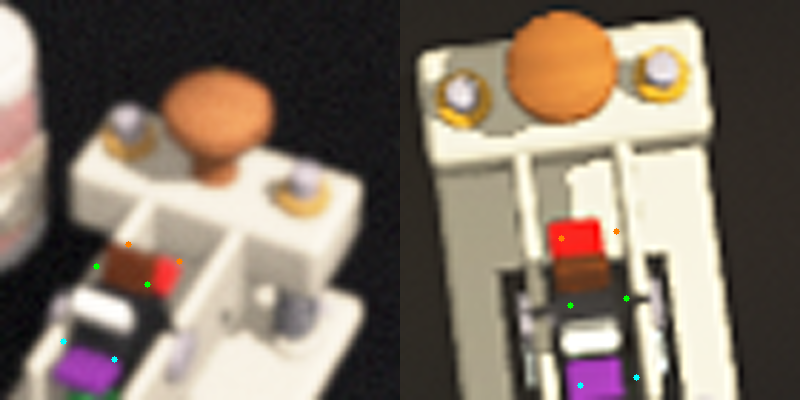

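```bash
python3 - <<'E'
from h import *
a=cv2.imread('pics/s1.png')[150:220,280:350];b=cv2.imread('pics/w1.png')[160:240,270:350]
cv2.imwrite('pics/z2.png',np.hstack([cv2.resize(x,(400,400),interpolation=2) for x in (a,b)]))
E
```

```text
(no output)
```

View pics/z2.png

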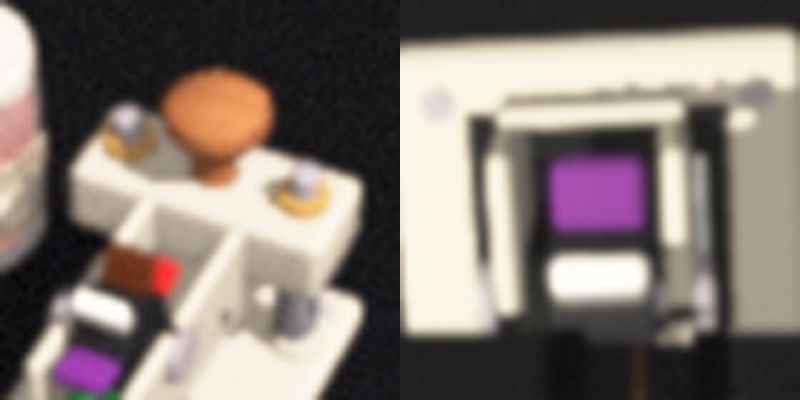

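```bash
python3 - <<'E'
from h import *
w=env.grab_frame('wrist')
c=lambda x,y:(270+(x-400)/5-.4,160+y/5-.4)
for n,x,y,z in (('white',598,278,.112),('violet',598,195,.09),('front edge',600,38,.017),('cornerFR',400,45,.017),('whitelow',598,300,.112),('whitehigh',598,256,.112)): print(n,pt(w,*c(x,y),z).round(4))
d=np.array([np.cos(np.radians(7.9)),np.sin(np.radians(7.9))]); ax=np.array([.5233,-.001])
for deg in (-77,-51.4,-25.7,0):
    t=np.radians(deg); P=[*(ax+.034*np.sin(t)*d),.08+.034*np.cos(t)]; u=proj(w,P); print(deg,np.round(u,1), 'crop',((u[0]-270)*5+400).round(),((u[1]-160)*5).round())
E
```

```text
white [5.101e-01 3.000e-04 1.120e-01]
violet [ 0.499  -0.0012  0.09  ]
front edge [ 0.4787 -0.004   0.017 ]
cornerFR [ 0.4849 -0.0534  0.017 ]
whitelow [0.5148 0.0006 0.112 ]
whitehigh [ 5.055e-01 -1.000e-04  1.120e-01]
-77 [305.8 189.9] crop 579.0 150.0
-51.4 [305.7 199.3] crop 579.0 197.0
-25.7 [306.1 213.1] crop 580.0 266.0
0 [306.8 228.1] crop 584.0 341.0
```

```bash
cat >> h.py <<'E'
YAW=7.9; D=np.array([np.cos(np.radians(YAW)),np.sin(np.radians(YAW))]); AX=np.array([.5235,-.0005]); ORI=[-90,0,YAW]
def at(r,z): return [*(AX+r*D),z]
def zoom(n,f):
    p=env.grab_frame(n)
    if n=='scene': x0,y0,m=280,150,70
    elif n=='top': x0,y0,m=285,145,70
    cv2.imwrite('pics/'+f,cv2.resize(p['image'][y0:y0+m,x0:x0+m],(400,400),interpolation=2)); return p
def sweep(z=.109):
    env.move_straight(at(-.042,z),rate=.12,force_limit=10)
    h=env.move_straight(at(.025,z),rate=.05,force_limit=10)
    s=env.read_state(); print('hit',h,s['clock'],s['position'],s['force'])
    env.move_straight(at(.025,.135),rate=.1)
E
python3 - <<'E'
from h import *
env.goto(at(-.042,.135),ORI); print(env.read_state()['position'],at(-.042,.135))
p=zoom('scene','s2.png')
sweep()
p=zoom('scene','s3.png')
E
python3 -c "
import cv2,numpy as np
cv2.imwrite('pics/z3.png',np.hstack([cv2.imread('pics/s%d.png'%i) for i in (2,3)]))"
```

```text
[ 0.48283939 -0.00634165  0.13582911] [np.float64(0.481898602543991), np.float64(-0.006272670933560159), 0.135]
hit False 8.1917 [0.54799499 0.00288449 0.10907482] [-0.02665615  1.12670591  0.23920129]
```

View pics/z3.png

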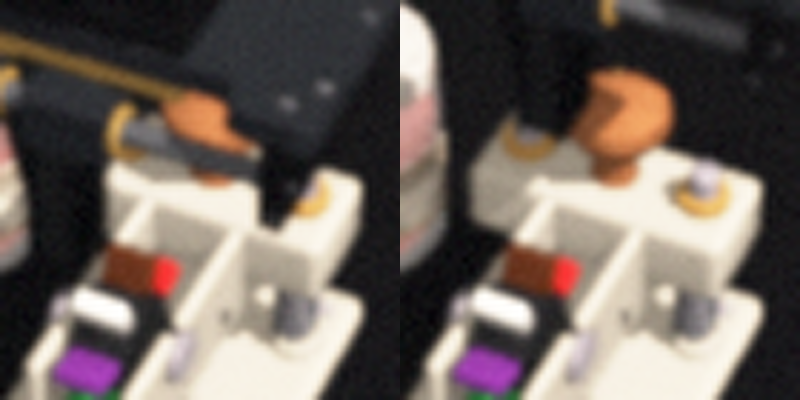

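```bash
python3 - <<'E'
from h import *
p=snap('scene','s4.png'); t=snap('top','t4.png');s=env.read_state()
print(s['position'],s['tool_rot'],s['opening'],proj(p,s['position']),proj(t,s['position']))
a=p['image'][60:260,200:400];b=t['image'][80:280,220:420]
cv2.imwrite('pics/z4.png',np.hstack([cv2.resize(x,(400,400),interpolation=2) for x in (a,b)]))
E
```

```text
[0.54762672 0.00283113 0.1342371 ] [-8.99982200e+01  8.57240641e-02  7.88921157e+00] 0.0016205832103490163 (np.float64(305.78650679038145), np.float64(182.55909890296147)) (np.float64(317.2087911597135), np.float64(183.3412011264099))
```

View pics/z4.png

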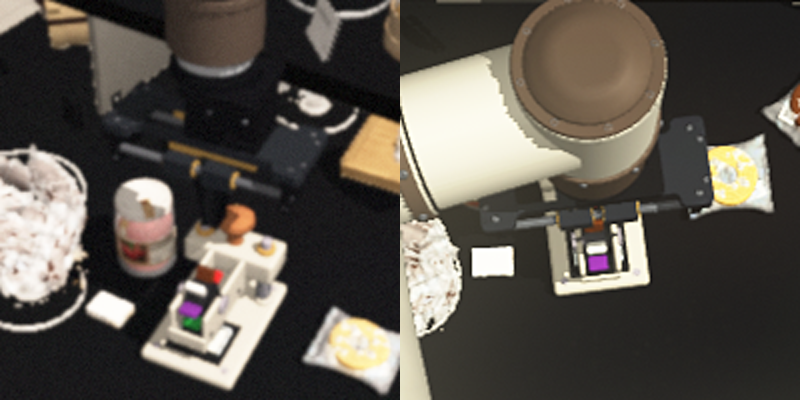

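```bash
python3 - <<'E'
from h import *
p=cv2.imread('pics/s4.png');t=cv2.imread('pics/t4.png')
a=p[130:210,270:350].copy();b=t[150:230,280:360].copy()
o=[cv2.convertScaleAbs(cv2.resize(x,(400,400),interpolation=2),alpha=2.2,beta=15) for x in (a,b)]
cv2.circle(o[0],(int(35.8*5),int(52.6*5)),3,(0,255,0),-1);cv2.circle(o[1],(int(37.2*5),int(33.3*5)),3,(0,255,0),-1)
cv2.imwrite('pics/z5.png',np.hstack(o))
E
```

```text
(no output)
```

View pics/z5.png

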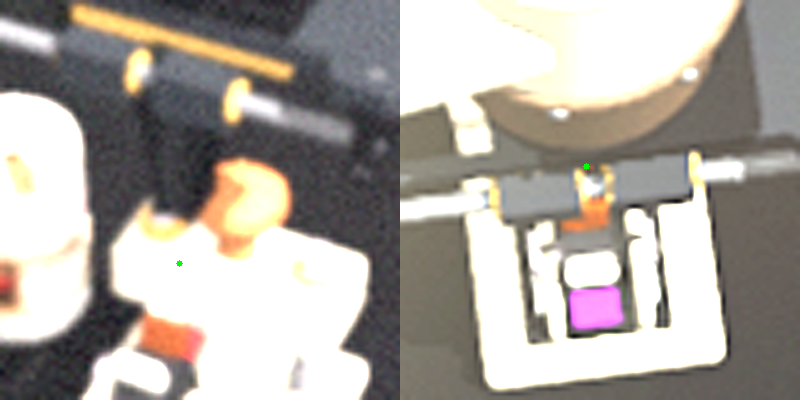

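```bash
python3 - <<'E'
from h import *
w=env.grab_frame('wrist'); s=env.read_state(); q=env.grab_frame('scene')
T=R.from_euler('xyz',s['tool_rot'],degrees=True)
for y in (0,-.019,-.03,-.04):
  for z in (.0435,):
    print(y,[np.round(proj(w,T.apply([x,y,z])+s['position']),0) for x in (-.0095,.0095)],[np.round(proj(w,T.apply([x,y,-z])+s['position']),0) for x in (-.0095,.0095)])
for dz in (0,.01,.02,.03): print(dz,np.round(proj(q,np.array(s['position'])+[0,0,dz]),1))
for dx in (0.01,.02,.03): print(dx,np.round(proj(q,np.array(s['position'])+[dx,0,0]),1))
cv2.imwrite('pics/w5.png',w['image'])
E
```

```text
0 [array([393., 209.]), array([391., 239.])] [array([244., 209.]), array([245., 239.])]
-0.019 [array([400., 219.]), array([398., 252.])] [array([236., 219.]), array([239., 252.])]
-0.03 [array([405., 226.]), array([403., 261.])] [array([232., 226.]), array([234., 261.])]
-0.04 [array([410., 234.]), array([408., 270.])] [array([227., 234.]), array([229., 270.])]
0 [305.8 182.5]
0.01 [305.8 178.9]
0.02 [305.8 175.2]
0.03 [305.9 171.4]
0.01 [308.5 179.7]
0.02 [311.2 176.9]
0.03 [313.8 174.1]
```

View pics/w5.png

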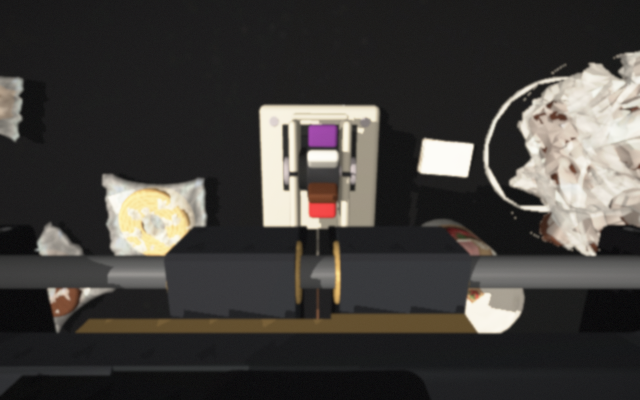

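```bash
python3 - <<'E'
from h import *
w=env.grab_frame('wrist')
a=w['image'][95:235,250:390]
c=cv2.convertScaleAbs(cv2.resize(a,(600,600),interpolation=2),alpha=1.6,beta=10)
ax=AX
k=600/140
for r,z,col in ((0,.114,(0,255,0)),(0,.094,(255,255,0)),(-.027,.101,(0,128,255)),(.027,.101,(0,128,255)),(0,.08,(255,0,255))):
  for y in (-.0215,.0215):
    P=[*(ax+r*D+y*np.array([-D[1],D[0]])),z];u=proj(w,P);cv2.circle(c,(int((u[0]-250)*k),int((u[1]-95)*k)),3,col,-1)
cv2.imwrite('pics/z6.png',c)
E
```

```text
(no output)
```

View pics/z6.png

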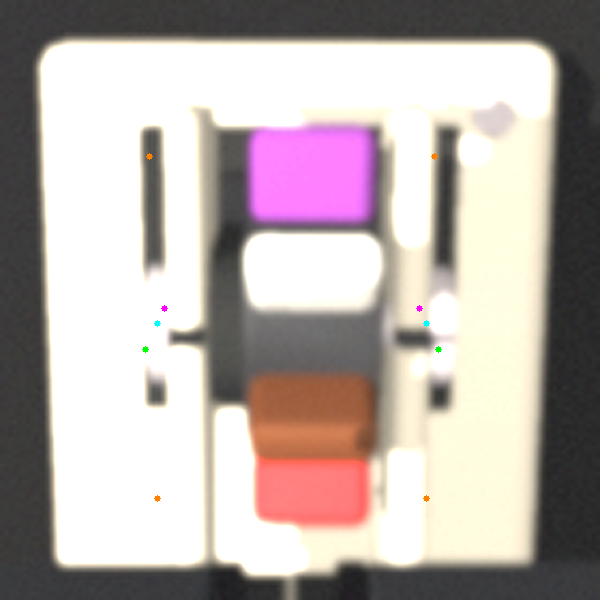

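```bash
python3 - <<'E'
from h import *
env.move_straight(at(-.02,.16),rate=.25)
env.move_straight([.41,-.01,.06],rate=.25)
h=env.move_straight([.41,-.01,-.005],rate=.04,force_limit=3)
s=env.read_state();print(h,s['clock'],s['position'],s['force'])
p=snap('scene','s6.png'); u=proj(p,s['position']); print(u)
x,y=int(u[0])-40,int(u[1])-50
cv2.imwrite('pics/z7.png',cv2.convertScaleAbs(cv2.resize(p['image'][y:y+80,x:x+80],(480,480),interpolation=2),alpha=3,beta=20))
cv2.imwrite('pics/w7.png',env.grab_frame('wrist')['image'])
E
```

```text
False 11.7333 [ 0.41018342 -0.00992335 -0.00480356] [ 0.93328762  0.87118287 -0.52043815]
(np.float64(273.9018587326256), np.float64(273.6868067350357))
```

View pics/z7.png

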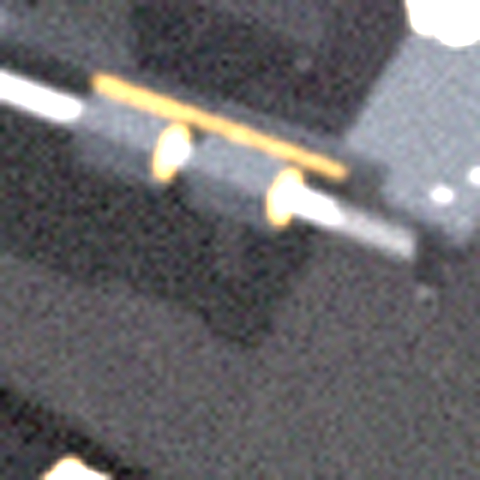

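View pics/w7.png

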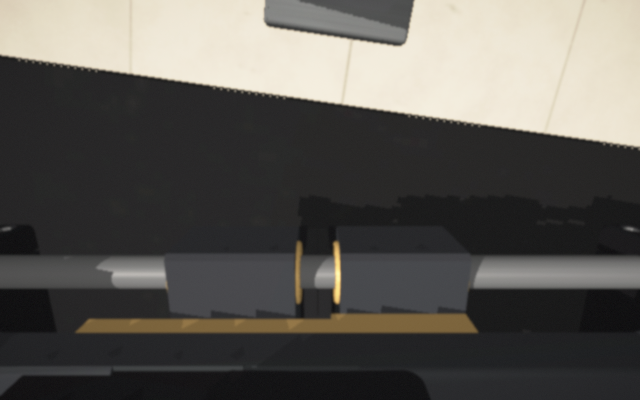

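```bash
python3 - <<'E'
from h import *
h=env.move_straight([.41,-.01,-.04],rate=.03,force_limit=3)
s=env.read_state();print(h,s['clock'],s['position'],s['force'])
env.move_straight([.41,-.01,.03],rate=.25)
E
```

```text
True 12.7 [ 0.40976037 -0.01009859 -0.03271528] [-1.15901461  0.16802415  5.55784318]
```

```bash
cat >> h.py <<'E'
OFF=.031; AX=np.array([.5245,0.0])
def sweep(zt=.108):
    env.move_straight(at(-.042,zt-OFF),rate=.15,force_limit=10)
    h=env.move_straight(at(.025,zt-OFF),rate=.05,force_limit=10)
    s=env.read_state(); print('hit',h,s['clock'],s['position'],s['force'])
    env.move_straight(at(.025,.13-OFF),rate=.15)
def wz(f):
    w=env.grab_frame('wrist')
    cv2.imwrite('pics/'+f,cv2.convertScaleAbs(cv2.resize(w['image'][60:240,230:410],(400,400),interpolation=2),alpha=1.6,beta=10))
E
python3 - <<'E'
from h import *
env.move_straight(at(-.042,.135-OFF),ORI,rate=.2)
print(env.read_state()['position'])
sweep(); wz('w8.png'); zoom('scene','s8.png')
cv2.imwrite('pics/z8.png',np.hstack([cv2.imread('pics/'+f) for f in ('w8.png','s8.png')]))
print(env.read_state()['clock'])
E
```

```text
[ 0.48075118 -0.00616489  0.10197188]
hit False 15.5917 [0.54906985 0.00344713 0.07688809] [0.19775878 0.16252762 0.08648021]
15.9917
```

View pics/z8.png

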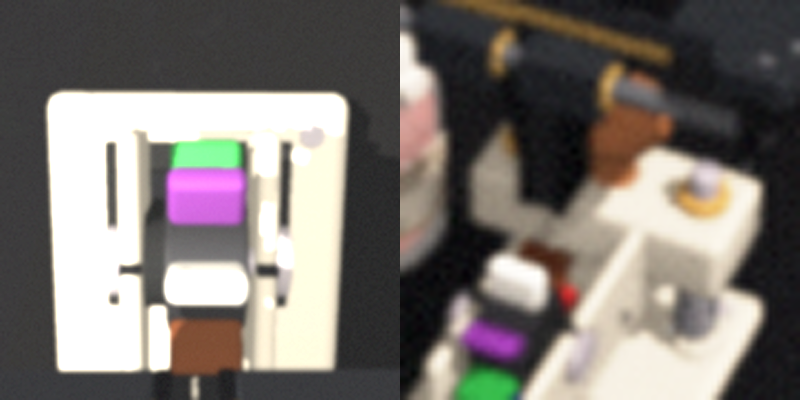

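```bash
python3 - <<'E'
from h import *
env.move_straight(at(-.042,.13-OFF),rate=.25)
sweep(.105); wz('w9.png'); zoom('scene','s9.png')
cv2.imwrite('pics/z9.png',np.hstack([cv2.imread('pics/'+f) for f in ('w9.png','s9.png')]))
print(env.read_state()['clock'])
E
```

```text
hit True 17.5417 [ 0.51727794 -0.00132666  0.07332734] [-2.40696357 -0.13595424  6.11087265]
18.075
```

View pics/z9.png

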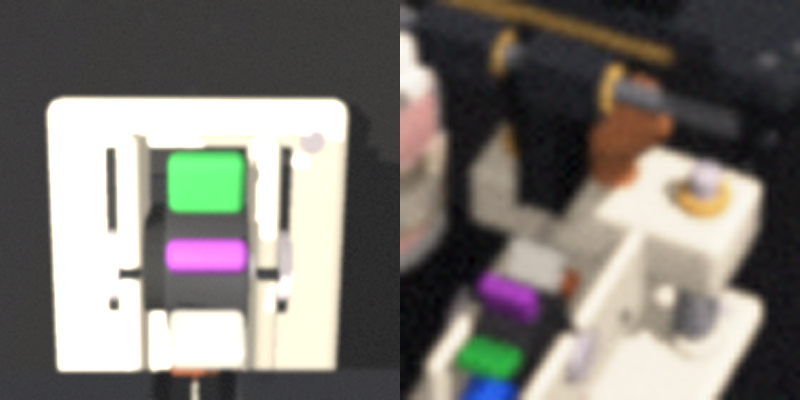

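```bash
python3 - <<'E'
from h import *
wz('w10.png'); t=env.grab_frame('top'); s=env.read_state(); print(s['position'],s['force'],s['clock'])
E
```

```text
[0.54809904 0.00319403 0.09822773] [-0.24751042  0.39093104 -0.30402536] 18.175
```

View pics/w10.png

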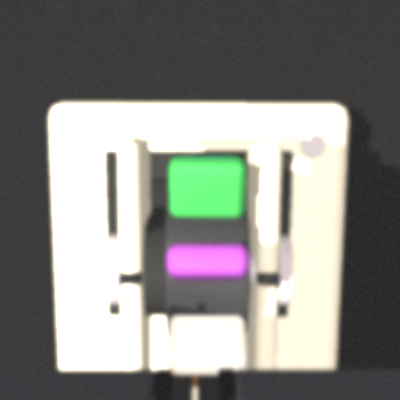

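```bash
cat >> h.py <<'E'
OR2=[-90,0,YAW+90]
E
python3 - <<'E'
from h import *
env.move_straight(at(-.02,.16-OFF),rate=.25)
for y in (97.9,-82.1):
    print(np.round(env.inverse_kinematics(at(-.076,.15-OFF),[-90,0,y]),0))
print(np.round(env.read_state()['joint_positions'],0))
env.goto(at(-.076,.15-OFF),OR2)
env.gripper_to(1.0)
s=env.read_state(); print(s['clock'],s['position'],s['opening'])
w=env.grab_frame('wrist'); cv2.imwrite('pics/w11.png',w['image'])
E
```

```text
[ 20.   9. -29.   0. -52. -12.]
[ 20.   9. -29.   0. -52. 168.]
[  18.   14.  -21.   -0.  -56. -100.]
21.4417 [ 0.44922679 -0.01045032  0.11900019] 0.9951393139443763
```

View pics/w11.png

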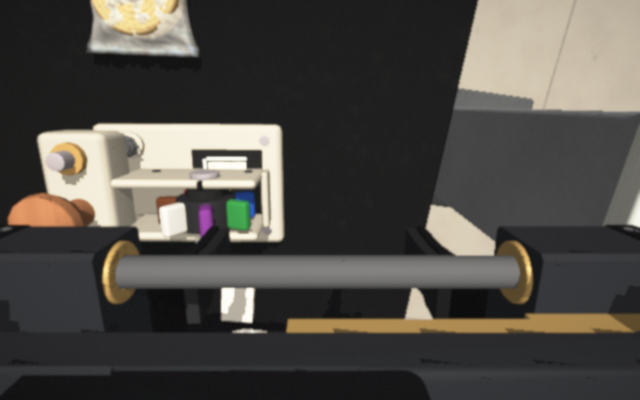

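```bash
cat >> h.py <<'E'
def sweep2(r0,r1,zt=.1055):
    a=env.move_straight(at(r0,zt-OFF),rate=.12,force_limit=8)
    h=env.move_straight(at(r1,zt-OFF),rate=.05,force_limit=8) if not a else None
    s=env.read_state(); print('hit',a,h,s['clock'],s['position'],s['force'])
    r=(np.array(s['position'][:2])-AX)@D
    env.move_straight(at(r,.14-OFF),rate=.15)
E
python3 - <<'E'
from h import *
sweep2(-.076,-.0295)
p=zoom('scene','s12.png'); w=env.grab_frame('wrist')
cv2.imwrite('pics/z12.png',np.hstack([cv2.imread('pics/s12.png'),cv2.resize(w['image'][60:260,100:300],(400,400))]))
print(env.read_state()['clock'])
E
```

```text
hit False False 23.1 [ 0.49530778 -0.00402029  0.07455691] [-0.59576132  0.59392077  0.44830861]
23.5833
```

View pics/z12.png

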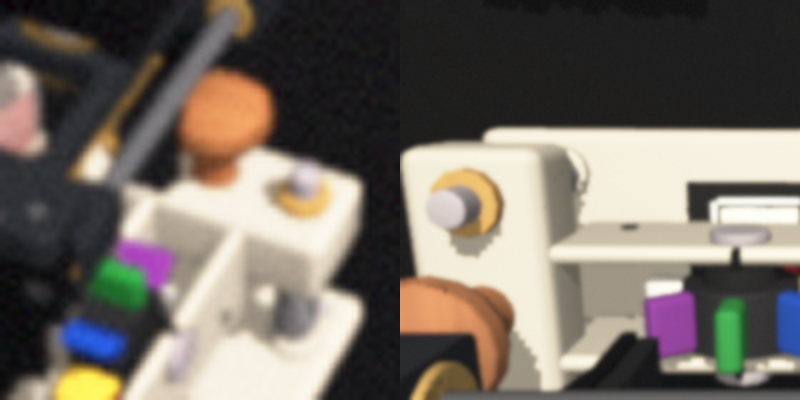

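```bash
python3 - <<'E'
from h import *
env.move_straight(at(-.03,.165-OFF),rate=.25)
env.gripper_to(0.0)
env.goto(at(.03,.165-OFF),ORI)
wz('w13.png'); zoom('scene','s13.png')
w=env.grab_frame('wrist')
for k in (-1,0,1):
    t=k*2*np.pi/7
    P=at(.034*np.sin(t),.08+.034*np.cos(t)); u=proj(w,P); print(k,(u[0]-230)*400/180,(u[1]-60)*400/180)
u=proj(w,at(0,.094));print((u[1]-60)*400/180)
cv2.imwrite('pics/z13.png',np.hstack([cv2.imread('pics/'+f) for f in ('w13.png','s13.png')]))
print(env.read_state()['clock'],env.read_state()['position'])
E
```

```text
-1 195.97704643888315 141.4947251494956
0 195.96993000468905 240.40152523749808
1 195.77534043050667 318.6057901014396
228.6384063071379
26.8917 [0.55408983 0.00409887 0.13407278]
```

View pics/z13.png

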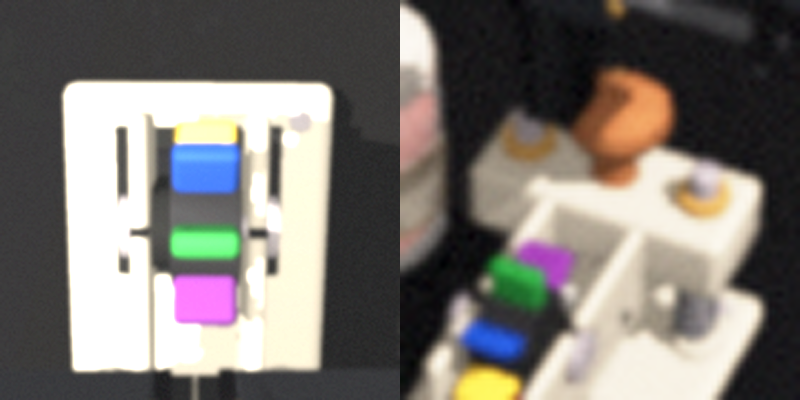

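```bash
python3 - <<'E'
from h import *
K=[.6045,.012]
env.move_straight([*K,.165-OFF],rate=.15)
w=env.grab_frame('wrist')
h=env.move_straight([*K,.137-OFF],rate=.1,force_limit=10); print(h)
if not h:
    h=env.move_straight([*K,.0835],rate=.03,force_limit=18)
    s=env.read_state(); print(h,s['clock'],s['position'],s['force'])
    p=zoom('scene','s14.png')
    env.dwell(.6)
    s=env.read_state(); print(s['clock'],s['position'],s['force'])
E
```

```text
False
False 28.7667 [0.60519914 0.01209695 0.08555473] [-3.57015201  0.56669318  9.57306668]
29.4167 [0.60521567 0.01210569 0.0856171 ] [-3.48812982  0.99450584  9.81001   ]
```

View pics/s14.png

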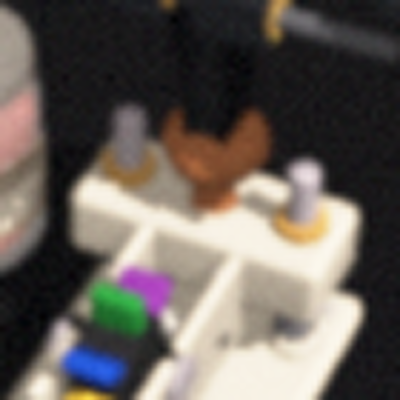

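```bash
python3 - <<'E'
from h import *
K=[.6045,.012]
h=env.move_straight([*K,.076],rate=.02,force_limit=12)
s=env.read_state(); print(h,s['clock'],s['position'],s['force'])
env.dwell(.8)
s=env.read_state(); print(s['clock'],s['position'],s['force'])
zoom('scene','s15.png')
env.move_straight([*K,.137-OFF],rate=.05)
env.move_straight([*K,.165-OFF],rate=.15)
env.move_straight(at(.03,.165-OFF),rate=.2)
wz('w16.png'); zoom('scene','s16.png'); w=snap('wrist','w16f.png')
cv2.imwrite('pics/z16.png',np.hstack([cv2.imread('pics/'+f) for f in ('w16.png','s16.png')]))
s=env.read_state(); print(s['clock'],s['position'],s['force'])
E
```

```text
True 29.6667 [0.60522561 0.01204246 0.08565191] [-3.536294    1.25068146 10.60355093]
30.4667 [0.60525907 0.01203926 0.08613569] [-3.07702773  0.94604987  9.75937141]
31.9917 [0.55467102 0.00422931 0.13352095] [ 0.18303631 -0.13458014 -0.33055733]
```

View pics/z16.png

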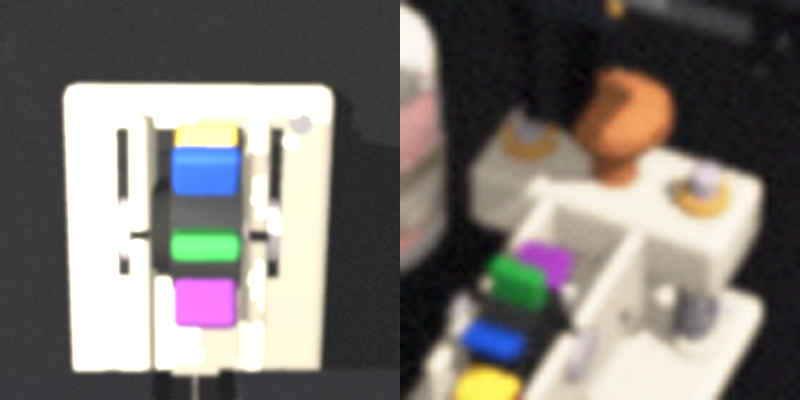

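View pics/s15.png

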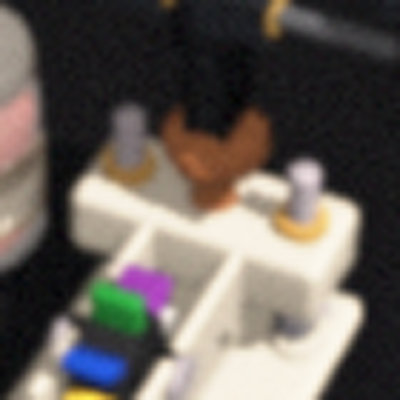

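```bash
python3 - <<'E'
from h import *
up=cv2.imread('pics/s16.png');d1=cv2.imread('pics/s14.png');d2=cv2.imread('pics/s15.png');b=cv2.imread('pics/s13.png')
for n,(x,y,w,h) in {'corner':(310,165,60,60),'greenblue':(60,250,90,110),'cheek':(200,220,70,60)}.items():
    T=up[y:y+h,x:x+w]
    for m,im in (('b',b),('d1',d1),('d2',d2)):
        r=cv2.matchTemplate(im,T,cv2.TM_CCOEFF_NORMED);_,v,_,l=cv2.minMaxLoc(r);print(n,m,l[0]-x,l[1]-y,round(v,3))
p=env.grab_frame('scene')
for r,y,z in ((.0,0,.114),(.08,-.036,.1)):
  for t in (.012,.014):
    P=np.array(at(r,z))+[-y*D[1],y*D[0],0]; print(t,(np.subtract(proj(p,P-[0,0,t]),proj(p,P))*400/70).round(1))
E
```

```text
corner b 0 0 1.0
corner d1 -2 26 0.994
corner d2 -2 25 0.993
greenblue b 0 0 0.999
greenblue d1 -1 25 0.968
greenblue d2 -1 24 0.971
cheek b 0 0 0.999
cheek d1 -1 25 0.996
cheek d2 -1 25 0.997
0.012 [ 0.1 23.8]
0.014 [ 0.2 27.7]
0.012 [-1.5 23.2]
0.014 [-1.8 27. ]
```

```bash
python3 - <<'E'
from h import *
env.move_straight([.45,0,.22],rate=.25)
p=env.grab_frame('scene')['image'];a=cv2.imread('pics/scene0.png')
for n,(x,y,w,h) in {'base':(285,222,60,35),'labels':(240,202,30,24),'ring':(350,210,60,50),'jar':(255,165,32,36)}.items():
    big=lambda im:cv2.resize(im,None,fx=5,fy=5,interpolation=2)
    r=cv2.matchTemplate(big(p[y-4:y+h+4,x-4:x+w+4]),big(a[y:y+h,x:x+w]),cv2.TM_CCOEFF_NORMED);_,v,_,l=cv2.minMaxLoc(r);print(n,(l[0]-20)/5,(l[1]-20)/5,round(v,3))
cv2.imwrite('pics/s17.png',p)
print(env.read_state()['clock'])
E
```

```text
base 0.0 0.0 0.997
labels 0.0 0.0 1.0
ring 0.0 0.0 1.0
jar -0.2 2.2 0.865
32.7833
```

View pics/s17.png

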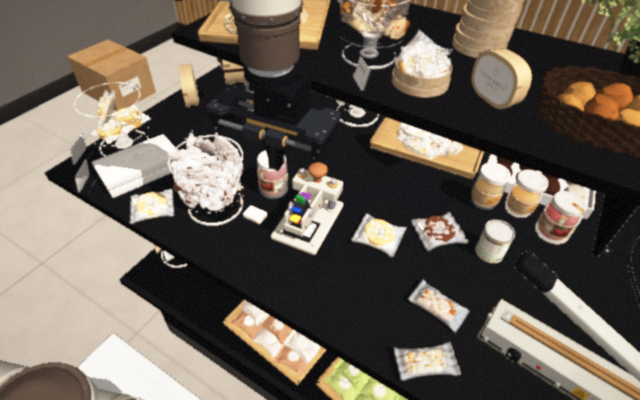

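```bash
python3 - <<'E'
from h import *
p=env.grab_frame('scene')['image'];a=cv2.imread('pics/scene0.png')
print(np.abs(p[185:204,258:288].astype(int)-a[185:204,258:288]).mean(axis=2).max())
env.close_job()
E
```

```text
13.666666666666666
the job is handed in; nothing more can be done
```

The day wheel is set to green and the label is stamped. I handed the job in at about 33 s with the gripper well clear of everything.

**What I did**
- **Fingertip offset:** A light touch on the table showed the real fingertips end about 31 mm above the stated TCP. That explained why my first sweep missed the wheel, and I corrected for it.
- **Turning the wheel:** I flicked it forward in three sweeps: from midway between brown and white to white, then nearly to violet, then to green.
- **Stamping:** I pushed the knob straight down once, held it about 1.7 s at about 10 N, and let it spring back.

**What the checks showed**
- **Green upright:** The wrist picture showed the green tab upright at the pointers before and after stamping.
- **Stamp depth:** Picture comparison gives about 12.5–13 mm of head travel while pressed. That is past the 12 mm label contact and short of the 14 mm hard stop. The head came back up to its starting position.
- **Nothing shifted:** The dater base, labels and cake pack show zero shift against the first picture. The jar's full-picture match failed because the gripper covered part of it. Its visible lower part matches the first picture.

**What went wrong or disagreed**
- **One jam:** The second flick stopped at the 10 N limit because the 19 mm side of the fingertip was too wide for the gap between tabs. I changed to a single open finger, which turned the wheel cleanly.
- **Firmer press not made:** I tried to push the knob a little harder, but that move stopped at once on its force limit, so the first push is the one that counts.
- **No snap to stops:** The wheel looked midway between stops at the start, and short of a stop after the jam, although it is described as snapping at once.

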